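Sort the mixed bench parts into their trays

TASK

Clear the mixed parts off the bench into the holders where each kind belongs: lay one hex bolt flat in each bay of the divided metal tray, stand one thread bobbin upright in each round well of the wooden block, right down on the floor of the well, and lay the rubber heel blank flat, the same way up as it lies now, in the plain undivided tray. Leave the wedge and the tin of tacks where they are.

Things in the scene. Friction and masses are not known exactly. Their poses are not given: they have to be found in the camera images.
- bolt_1: M12 steel hex bolt lying on the bench, 58 mm long, about 60 g. Origin midway along it on the underside; axis y runs along it to the head. Shank 12 mm thick, axis 9 mm above the underside, y = -29 to +21; hex head 21 mm across, 19 mm high, y = +21 to +29. Grasp the shank near y = -4; it may lie tilted by 3 degrees, shank end down.
- bolt_2: M12 steel hex bolt lying on the bench, 58 mm long, about 60 g. Origin midway along it on the underside; axis y runs along it to the head. Shank 12 mm thick, axis 9 mm above the underside, y = -29 to +21; hex head 21 mm across, 19 mm high, y = +21 to +29. Grasp the shank near y = -4; it may lie tilted by 3 degrees, shank end down.
- bobbin_1: Wooden-ended thread bobbin (black thread, brown ends) standing upright, a cylinder 38 mm in diameter and 50 mm high with straight flanged ends. Origin at the centre of its underside, z up. 60 g (within about 30 %). Either bobbin may use either well.
- bobbin_2: Thread bobbin (white thread, blue ends) standing upright, a cylinder 38 mm in diameter and 50 mm high with straight flanged ends. Origin at the centre of its underside, z up. 60 g (within about 30 %).
- heel_blank: Black rubber heel blank, a flat D-shaped block 64 mm (x) by 60 mm (y) by 18 mm thick, lying flat; origin at the centre of its underside, z up, straight back edge at x = -32 mm, rounded end at x = +32, parallel flanks 60 mm apart (y = +30, -30) from x = -32 to -2: grasp across y at about x = -8. 60 g (within about 30 %).
- bolt_tray: Fixed shallow grey sheet-metal tray with ONE divider across its middle, so two equal bays, for the bolts: 96 mm (x) by 170 mm (y), 15 mm high; floor 3 mm and walls 3 mm thick. Origin at the centre of its underside, z up. Bay centres at y = +43 and -43 mm, each bay 90 mm (x) by 80 mm (y) inside. A bolt laid along the tray's x leaves the most room for fingers.
- bobbin_block: Fixed wooden block with TWO ROUND WELLS for the bobbins: 84 mm (x) by 160 mm (y) by 22 mm high. Origin at the centre of its underside, z up. Wells 56 mm in diameter centred at y = +40 and -40 mm, well floor 4 mm above the origin (18 mm deep).
- heel_tray: Fixed shallow plain grey sheet-metal tray WITHOUT divider, for the heel blank: 100 mm (x) by 130 mm (y), 15 mm high; floor 3 mm and walls 3 mm thick, 94 by 124 mm inside. Origin at the centre of its underside, z up. The blank with its y along the tray's y leaves the most room for fingers.
- wedge: Bystander: loose hardwood wedge lying on the bench, 36 by 120 mm (long in y), up to 30 mm high; origin at the centre of its underside. Leave it alone.
- tack_tin: Bystander: loose shallow open round tin of tacks, 61 mm in diameter, 22 mm high, on the bench; origin at the centre of its underside. Leave it alone.

How it is judged:
By the outcome, as a careful person would: the job done as asked, in the order asked, and still so for the second after the job is handed in, with the robot touching nothing.
It also fails if it takes over 112 s, if anything falls off the work surface, if the arm or the gripper's body presses on something with over 40 N, if the wrist force passes 120 N, or if a joint passes its speed limit or range.

ROBOT

A 7-joint arm with a two-finger parallel gripper is mounted at the origin on a cart in front of the work surface, level with it; the furniture and walls round the work are solid. World frame = base frame: x ahead of the robot, y to its left, z up, the work surface at z = 0. Lengths are in mm, angles in rad, forces in N, time in s.
With the tool pointing down it reaches from about 400 to 875 mm from the base axis. Payload 4.4 kg.
Tool frame: the origin (TCP) lies at the very end of the fingers, on their centre line; the grasp point (between the pads) lies 19 mm behind it; y points along the fingers, z is the direction in which the jaws open and shut, and the axes are right-handed (so a half turn about y gives the same grasp; the last joint's range is limited). The gripper opens to 85 mm and grips with 20 to 120 N. Pads are 22 mm wide; open, the fingers measure 114 mm over their backs; the gripper's body (76 mm by 85 mm) begins 54 mm behind the grasp point. The pads swing forward as they close: fully open they stand 13 mm farther back than shut.
Start: joints at [-1.202, 0.628, 0.038, 1.517, -0.027, 0.996, -0.02], TCP at [273.778, 589.545, 231.313] pointing down, gripper open.
Joint ranges: [-3.06, 3.06], [-0.37, 2.12], [-1.25, 1.32], [0.18, 2.47], [-1.1, 4.24], [0.23, 1.98], [-2.94, 2.94]. Speed limits (rad/s): [2.57, 2.57, 3.14, 3.14, 3.14, 3.14, 3.14].

INTERFACE

Orientations are given as [roll, pitch, yaw] about the fixed x, y, z axes, in that order (R = Rz(yaw) Ry(pitch) Rx(roll)).
In Python, from cell import * gives the robot as it stands.
- The arm moves only by the tool apply_moves, never from a script. Its argument "targets" is a list of rows, each a list of 6 numbers: the shift along the tool's x, y, z in units of 40 mm (1.0 is 40 mm), then the turn, a rotation vector about the tool's x, y, z in units of 8 degrees (1.0 is 8 degrees). A call has 1 to 12 rows; each row shifts and turns the commanded pose from where the row before left it, along the tool's axes as they then stand; what a row does not reach is not made up. A row lasts 1/8 s, in which the tool goes at most 62.5 mm and 10.7 degrees, less where a joint would pass 70% of its speed; a pose out of reach is approached as far as the arm can. A call is refused whole if a number of a shift passes 1 or a number of a turn 1, either way. A call with a gripper value outside its range is refused whole. "jaw" is the gripper command: -1 is shut, 1 is fully open, values between are in proportion, set as the call begins (left out, the last holds). The fingers move at their own pace and stop on an object; the grip force is fixed at half the most. Time passes only in rows, so rows that do not move let the fingers close. It gives the time, the measured TCP pose, the force and the opening at its end, in the units of the state.
- read_state(): the state, without advancing time (a new reading comes with each control period).
- get_image(name): name is "side" or "top" or "wrist"; returns the picture (480x640x3 uint8, red, green, blue); there is no depth.
- calibration(name): a dict with "fx", "fy", "cx", "cy" (pixels), "world_from_camera" (4x4, takes a point from camera to world coordinates). Camera axes: x right, y down, z forward; pixel columns grow to the right and rows downward; lengths in mm; the calibration is good to about 2 mm. A picture is of the moment at which its call begins: read the wrist's pose just before it. calibration takes no time and is no camera call; for the wrist camera it gives the pose at the moment of the call.
- finish_job(): hands the job in, once; it reports no verdict.
The state is a dict: "clock": time; "qpos": joint angles; "qd": joint speeds; "tau": joint torques, N m; "eef_pos": TCP position; "tool_rot": TCP orientation; "force": force on the tool from outside, world axes, zero at the start; "torque": the same for the moment, N m; "width": finger opening in mm.
Only numpy, scipy, OpenCV 4.12 (cv2) and the standard library are available. Lean on these libraries where they do the work, as an engineer would, in place of code of your own. Each camera call takes 0.05 s, during which the arm holds its last target. There are 200 camera calls.

## Working session

There is one attempt and no reset: what is moved stays moved. The work goes in short steps, Python scripts to look and compute and a tool call to move; the robot and the scene stay as the last step left them, time stands still between calls to the robot, and variables do not carry over. Pictures are saved under pics/ and viewed, about 12 in all and at most 16, crops included, and the job is handed in when it is done.

Besides the shell and the picture viewer there is one more tool, called as a command line: name --pt "numbers of a row" for each row, then --argument value for the rest. apply_moves: Moves the arm, as the interface text tells. Its arguments: {"type":"object","properties":{"targets":{"type":"array"},"jaw":{"type":"number"}},"required":["targets"]}

```bash
ls; mkdir -p pics; python3 - <<'E'
from cell import *
import cv2,numpy as np
s=read_state();print(s)
for n in("top","side"):
    c=calibration(n);print(n,{k:(np.round(v,3).tolist() if k=="world_from_camera" else v) for k,v in c.items()})
    cv2.imwrite(f"pics/{n}0.png",get_image(n)[:,:,::-1])
print(np.round(calibration("wrist")["world_from_camera"],3).tolist())
E
```

```text
pics
{'clock': 0.0, 'qpos': array([-1.20182649,  0.6293261 ,  0.03844519,  1.51837837, -0.02702527,
        0.99632384, -0.02000288]), 'qd': array([-3.33161334e-05, -1.03099672e-03, -9.12472018e-04, -1.06077401e-04,
       -4.08874123e-04, -1.12364455e-03,  8.02212978e-04]), 'tau': array([-1.38561732e-03, -5.63393712e+01,  1.22597516e+00, -1.93444902e+01,
        1.11124539e-02,  1.06190558e-02, -4.02865837e-06]), 'eef_pos': array([273.48136804, 588.96421288, 230.39881906]), 'tool_rot': array([-1.57271415e+00, -5.42694246e-06, -4.34789315e-01]), 'force': array([ 0.41840615, -0.14811355,  0.12473295]), 'torque': array([ 0.03203842, -0.05338431,  0.00700166]), 'width': 85.67531774002403}
top {'fx': 474.94590786145113, 'fy': 474.94590786145113, 'cx': 321.1565355803074, 'cy': 242.9070600957768, 'world_from_camera': [[-0.02, -0.994, 0.105, 375.162], [-1.0, 0.021, 0.003, 14.924], [-0.005, -0.105, -0.994, 1312.261], [0.0, 0.0, 0.0, 1.0]]}
side {'fx': 446.35654863298237, 'fy': 446.35654863298237, 'cx': 319.45094876333974, 'cy': 238.21520812522186, 'world_from_camera': [[0.835, -0.364, 0.412, 7.433], [-0.55, -0.557, 0.623, -789.827], [0.003, -0.747, -0.665, 869.794], [0.0, 0.0, 0.0, 1.0]]}
[[0.421, 0.872, 0.25, 210.489], [0.907, -0.403, -0.119, 618.762], [-0.002, 0.277, -0.961, 372.713], [0.0, 0.0, 0.0, 1.0]]
```

View pics/top0.png

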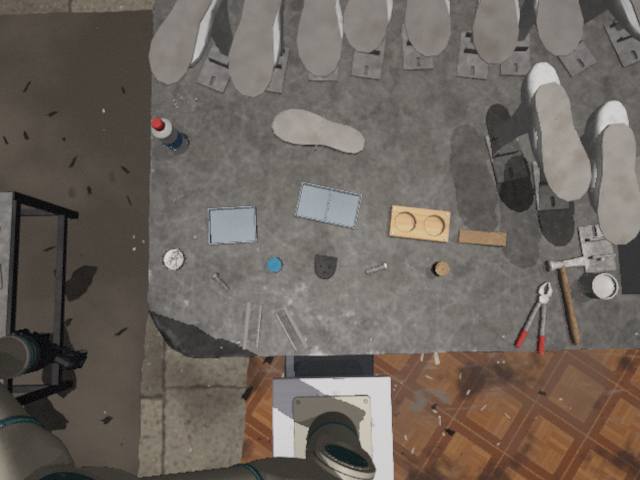

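View pics/side0.png

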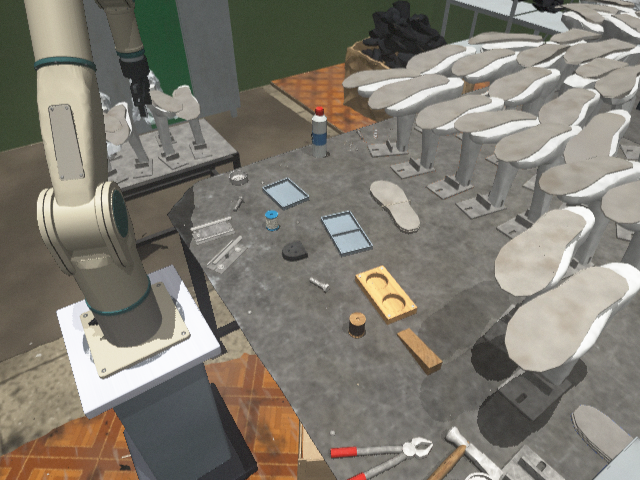

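Top shows bolts at (376,268) and (221,282), bobbins at blue (275,265) and brown (441,269), and the heel at (325,266). The heel tray is at (232,225), bolt tray at (329,205), block at (420,223), wedge at (482,238) and tin at (173,259). The side view agrees.

```bash
cat > h.py <<'E'
from cell import *
import cv2,numpy as np,sys
def px2w(c,uv,z):
    uv=np.atleast_2d(uv).astype(float);T=np.array(c["world_from_camera"])
    d=np.c_[(uv[:,0]-c["cx"])/c["fx"],(uv[:,1]-c["cy"])/c["fy"],np.ones(len(uv))]@T[:3,:3].T
    return T[:3,3]+d*((z-T[2,3])/d[:,2])[:,None]
def w2px(c,p):
    T=np.array(c["world_from_camera"]);q=(np.atleast_2d(p)-T[:3,3])@T[:3,:3]
    return np.c_[q[:,0]/q[:,2]*c["fx"]+c["cx"],q[:,1]/q[:,2]*c["fy"]+c["cy"]]
def biggest(m,n=1):
    cs,_=cv2.findContours(m.astype(np.uint8),cv2.RETR_EXTERNAL,cv2.CHAIN_APPROX_NONE)
    return sorted(cs,key=cv2.contourArea)[::-1][:n]
def rect(c,cnt,z):
    w=px2w(c,cnt.reshape(-1,2),z)[:,:2].astype(np.float32);r=cv2.minAreaRect(w)
    b=cv2.boxPoints(r);e=[b[1]-b[0],b[2]-b[1]];L=max(e,key=np.linalg.norm)
    return np.round(r[0],1),np.round(sorted(r[1]),1),round(float(np.arctan(L[1]/L[0])),3)  # centre, sides, world angle of long side
def go(x,y,z,yaw):
    "total tool-axis shift (units) and turn about tool y (units) to TCP x,y,z, tool down, at yaw"
    s=read_state();p=s["eef_pos"];w=s["tool_rot"][2];d=np.array([x,y,z])-p
    tx=np.array([np.cos(w),np.sin(w),0]);tz=np.array([-np.sin(w),np.cos(w),0])
    t=(yaw-w+np.pi/2)%np.pi-np.pi/2
    print("shift x,y,z",np.round([d@tx/40,-d[2]/40,d@tz/40],3),"turn y",round(-np.degrees(t)/8,3),"| now",np.round(p,1),np.round(s["tool_rot"],3),"w",round(s["width"],1),"t",round(s["clock"],2))
E
python3 - <<'E'
from h import *
c=calibration("top");im=cv2.imread("pics/top0.png");hsv=cv2.cvtColor(im,cv2.COLOR_BGR2HSV);g=cv2.cvtColor(im,cv2.COLOR_BGR2GRAY)
H,S,V=[hsv[...,i].astype(int) for i in range(3)]
def box(m,x0,y0,x1,y1):
    o=np.zeros(m.shape,bool);o[y0:y1,x0:x1]=m[y0:y1,x0:x1];return o
bg=np.median(g[240:300,330:350]);print("bg",bg)
B=im.astype(int)
blueish=(B[...,0]-B[...,2]>18)
for n,m,b,z in [("heeltray",blueish,(195,195,268,255),15),("bolttray",blueish,(285,175,372,240),15),
 ("block",S>90,(380,195,457,252),22),("wedge",S>70,(455,222,515,255),15),("bob_blue",(S>110)&(H>90),(262,250,290,280),50),("bob_brown",S>80,(428,256,456,282),50),
 ("heel",g<50,(305,245,345,285),9),("boltA",g>bg+30,(360,255,392,280),9),("boltB",g>bg+30,(208,268,234,295),9),("tin",g>bg+30,(158,244,190,275),22)]:
    k=biggest(box(m,*b))
    if k: print(n,cv2.contourArea(k[0]),*rect(c,k[0],z))
cv2.imwrite("pics/top1.png",cv2.resize(im[170:310,150:520],None,fx=2.1,fy=2.1,interpolation=cv2.INTER_CUBIC))
T=np.array(calibration("wrist")["world_from_camera"]);s=read_state();w=s["tool_rot"][2]
R=np.array([[np.cos(w),0,-np.sin(w)],[np.sin(w),0,np.cos(w)],[0,-1,0]])
print("cam in tool",np.round(R.T@(T[:3,3]-s["eef_pos"])),np.round(R.T@T[:3,:3],2).tolist())
E
```

```text
bg 127.0
block 63.5 [ 561.6 -303.4] [34.  57.6] 0.488
wedge 578.5 [ 518.  -422.1] [ 37.8 129. ] 1.472
bob_blue 125.5 [453.5 145.2] [32.  34.7] -0.011
bob_brown 137.0 [ 433.7 -299.4] [34.5 34.8] 1.55
heel 0.0 [446.   -1.5] [0. 0.] nan
boltA 7.0 [ 448.3 -155.2] [ 5.5 11. ] -0.034
tin 252.0 [477.4 423.4] [49.1 51.3] -0.789
cam in tool [ -70. -142.    0.] [[-0.0, 0.96, 0.28], [0.0, -0.28, 0.96], [1.0, 0.0, -0.0]]h.py:16: RuntimeWarning: invalid value encountered in scalar divide
  return np.round(r[0],1),np.round(sorted(r[1]),1),round(float(np.arctan(L[1]/L[0])),3)  # centre, sides, world angle of long side
```

View pics/top1.png

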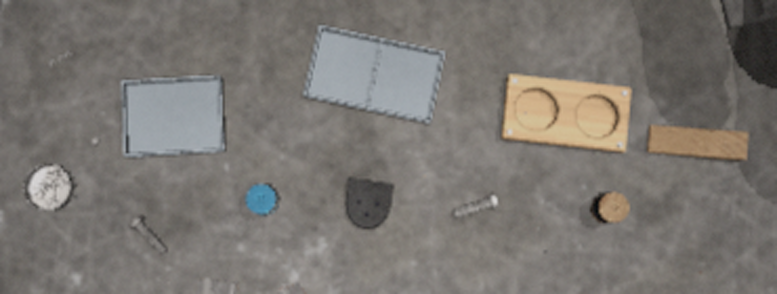

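The crop clearly shows both trays, the block, the heel (flat edge up), and the bolts. Bolt A's head is at crop (493,200) and bolt B's is at (137,221).

```bash
python3 - <<'E'
from h import *
c=calibration("top")
f=lambda P,z:px2w(c,np.array(P)/2.1+[150,170],z)[:,:2]
for n,P,z in [("bolttray",[(320,26),(445,50),(431,124),(304,96)],15),("heeltray",[(122,80),(223,75),(226,152),(124,157)],15),("block",[(509,74),(631,87),(627,152),(502,140)],22)]:
    w=f(P,z).astype(np.float32);r=cv2.minAreaRect(w);d=(w[0]-w[1]+w[3]-w[2]);print(n,w.mean(0),r[1],"ydir yaw",np.arctan2(-d[0],d[1]))
print("wells",f([(537,109),(597,117)],22))
for n,P in [("A",[(493,200),(457,212)]),("B",[(137,221),(165,249)])]:
    w=f(P,9);d=w[0]-w[1];print("bolt",n,w.mean(0),np.hypot(*d),"axis angle",np.arctan2(d[1],d[0]))
w=f([(347,179),(392,183),(369,229)],18);print("heel",w,(w[:2].mean(0)+w[2])/2)
w=f([(262,199),(614,207)],50);print("bobbins",w)
w=f([(650,140),(748,143)],20);print("wedge",w)
# go to above bolt A: yaw such that jaw across axis
ang=np.arctan2(*(f([(493,200)],9)-f([(457,212)],9))[0][::-1])
go(*f([(478,205)],9)[0],200,ang)
E
```

```text
bolttray [617.00134    -3.9358368] (170.88467407226562, 100.5062255859375) ydir yaw -0.22757395
heeltray [566.6821  261.63428] (102.34283447265625, 133.8162384033203) ydir yaw 0.028546182
block [ 558.35315 -253.53879] (162.82339477539062, 87.71781158447266) ydir yaw -0.123377256
wells [[ 564.62954035 -214.38544157]
 [ 552.43817752 -292.1426243 ]]
bolt A [ 440.35968284 -130.82885144] 49.70626281918607 axis angle -1.2707639193525475
bolt B [411.32254035 292.61933453] 52.157974352380926 axis angle 0.777809086885972
heel [[478.47030734  35.4945082 ]
 [472.03548191 -22.92260958]
 [412.98568841   8.26200656]] [444.11929152   7.27397793]
bobbins [[ 452.75057124  143.1594599 ]
 [ 433.40932058 -301.71835393]]
wedge [[ 521.03119011 -360.19369114]
 [ 514.42421471 -487.34621001]]
shift x,y,z [ 11.432   0.762 -14.642] turn y 5.987 | now [273.5 589.  230.5] [-1.573 -0.    -0.435] w 85.7 t 0.1
```

```bash
python3 - <<'E'
from h import *
go(411,293,120,0.778)
E
```

```text
shift x,y,z [ 6.234  2.762 -5.264] turn y -8.686 | now [273.5 589.  230.5] [-1.573 -0.    -0.435] w 85.7 t 0.1
```

apply_moves --pt "0.78 0 -0.66 0 0 0" --pt "0.78 0 -0.66 0 0 0" --pt "0.78 0 -0.66 0 0 0" --pt "0.78 0 -0.66 0 0 0" --pt "0.78 0.7 -0.66 0 0 0" --pt "0.78 0.7 -0.66 0 0 0" --pt "0.78 0.7 -0.66 0 0 0" --pt "0.78 0.66 -0.66 0 0 0"

```text
clock: 1.1
eef_pos: [411.5, 291.6, 119.9]
tool_rot: [-1.571, 0.0, -0.435]
force: [0.0, 0.0, -0.5]
width: 85.5
```

apply_moves --pt "0 0 0 0 -0.97 0" --pt "0 0 0 0 -0.97 0" --pt "0 0 0 0 -0.97 0" --pt "0 0 0 0 -0.97 0" --pt "0 0 0 0 -0.97 0" --pt "0 0 0 0 -0.97 0" --pt "0 0 0 0 -0.97 0" --pt "0 0 0 0 -0.97 0" --pt "0 0 0 0 -0.96 0" --pt "0 0 0 0 0 0"

```text
clock: 2.35
eef_pos: [411.1, 292.6, 120.6]
tool_rot: [-1.57, 0.001, 0.781]
force: [0.0, 0.3, 0.1]
width: 85.5
```

```bash
python3 - <<'E'
from h import *
go(411,293,120,0.778)
c=calibration("wrist");np.save("cB.npy",c);print(w2px(c,[411,293,9]),c["fx"])
cv2.imwrite("pics/w1.png",get_image("wrist")[:,:,::-1])
E
```

```text
shift x,y,z [0.006 0.016 0.009] turn y 0.022 | now [411.1 292.6 120.6] [-1.57e+00  1.00e-03  7.81e-01] w 85.5 t 2.35
[[319.49578643 231.95550069]] 405.1992213474942
```

View pics/w1.png

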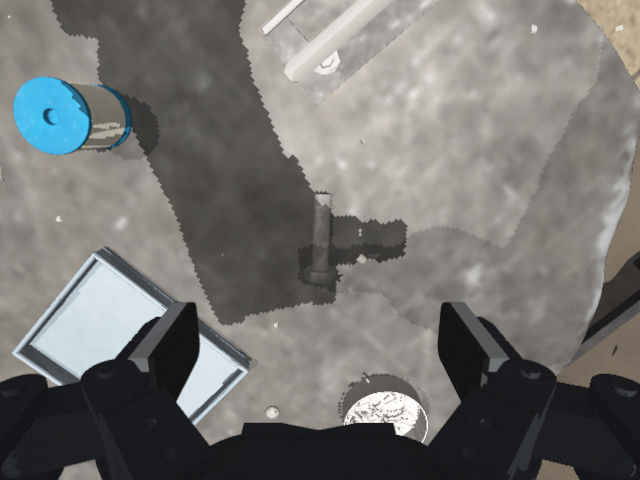

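Wrist view: the bolt stands upright in the image, with tail end at (323,193) and head end near (320,285). The fingers are at the bottom and clear.

```bash
python3 - <<'E'
from h import *
c=np.load("cB.npy",allow_pickle=True).item()
w=px2w(c,[(323,193)],7)[0],px2w(c,[(320,285)],6)[0]; print(w,np.linalg.norm(w[1]-w[0]))
d=w[1]-w[0];a=np.arctan2(d[1],d[0]);t=w[0]+d/np.linalg.norm(d)*25;print(t,a)
go(t[0],t[1],2,a)
E
```

```text
(array([391.54559309, 276.81023946,   7.        ]), array([437.99317288, 320.34592261,   6.        ])) 63.66893572158819
[409.78352155 293.90479376   6.60734384] 0.753049027242016
shift x,y,z [-2.000e-03  2.967e+00  4.600e-02] turn y 0.193 | now [411.1 292.7 120.7] [-1.57  0.    0.78] w 85.7 t 2.4
```

apply_moves --pt "0 0 0.05 0 0.2 0" --pt "0 0.8 0 0 0 0" --pt "0 0.8 0 0 0 0" --pt "0 0.6 0 0 0 0" --pt "0 0.4 0 0 0 0" --pt "0 0.2 0 0 0 0" --pt "0 0.12 0 0 0 0" --pt "0 0 0 0 0 0" --pt "0 0 0 0 0 0" --jaw -0.2

```text
clock: 3.52
eef_pos: [410.2, 294.5, 4.6]
tool_rot: [-1.571, -0.001, 0.754]
force: [0.9, 0.2, -0.4]
width: 34.3
```

apply_moves --pt "0 0 0 0 0 0" --pt "0 0 0 0 0 0" --pt "0 0 0 0 0 0" --pt "0 0 0 0 0 0" --pt "0 0 0 0 0 0" --pt "0 0 0 0 0 0" --jaw -1

```text
clock: 4.28
eef_pos: [410.1, 294.3, 4.5]
tool_rot: [-1.571, -0.001, 0.755]
force: [-0.1, -1.2, 6.5]
width: 9.1
```

apply_moves --pt "0 0 0 0 0 0" --pt "0 0 0 0 0 0" --pt "0 0 0 0 0 0" --pt "0 0.08 0 0 0 0" --pt "0 0 0 0 0 0" --jaw -0.4

```text
clock: 4.9
eef_pos: [409.6, 294.1, 0.6]
tool_rot: [-1.571, 0.001, 0.755]
force: [0.2, 0.2, 0.5]
width: 25.7
```

apply_moves --pt "0 0 0 0 0 0" --pt "0 0 0 0 0 0" --pt "0 0 0 0 0 0" --pt "0 0 0 0 0 0" --pt "0 0 0 0 0 0" --pt "0 0 0 0 0 0" --jaw -1

```text
clock: 5.65
eef_pos: [409.7, 294.2, 0.9]
tool_rot: [-1.571, 0.0, 0.755]
force: [-0.7, -0.5, 1.5]
width: 9.4
```

apply_moves --pt "0 -0.2 0 0 0 0" --pt "0 -0.5 0 0 0 0" --pt "0 -0.8 0 0 0 0" --pt "0 -0.8 0 0 0 0" --pt "0 -0.7 0 0 0 0" --pt "0 0 0 0 0 0"

```text
clock: 6.4
eef_pos: [411.1, 295.3, 123.1]
tool_rot: [-1.571, -0.005, 0.754]
force: [0.2, 0.6, -0.1]
width: 9.5
```

```bash
python3 - <<'E'
from h import *
y=-.2276
t=np.array([617,-4])+43*np.array([-np.sin(y),np.cos(y)])
print(t);go(t[0],t[1],120,y)
im=get_image("wrist")[:,:,::-1];cv2.imwrite("pics/w2.png",im[150:480,120:520])
E
```

```text
[626.702523    37.89106166]
shift x,y,z [-0.478  0.077 -8.381] turn y 7.033 | now [411.1 295.3 123.1] [-1.571 -0.005  0.754] w 9.5 t 6.4
```

View pics/w2.png

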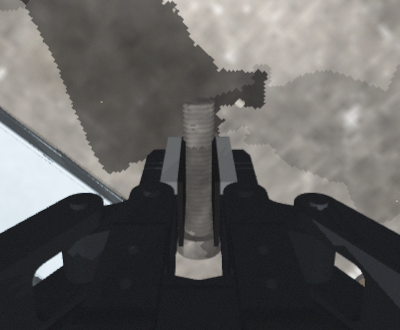

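The bolt is held level between the pads near the middle of its shank.

apply_moves --pt "-0.05 0 -0.4 0 0 0" --pt "-0.05 0 -0.9 0 0 0" --pt "-0.05 0 -1 0 0 0" --pt "-0.05 0 -1 0 0 0" --pt "-0.05 0 -1 0 0 0" --pt "-0.05 0 -1 0 0 0" --pt "-0.05 0 -1 0 0 0" --pt "-0.05 0 -1 0 0 0" --pt "-0.05 0 -0.7 0 0 0" --pt "-0.03 0.07 -0.38 0 0 0"

```text
clock: 7.7
eef_pos: [625.6, 33.7, 116.5]
tool_rot: [-1.57, 0.002, 0.752]
force: [0.2, 0.5, -0.7]
width: 9.0
```

apply_moves --pt "0 0 0 0 0.7 0" --pt "0 0 0 0 0.9 0" --pt "0 0 0 0 0.9 0" --pt "0 0 0 0 0.9 0" --pt "0 0 0 0 0.9 0" --pt "0 0 0 0 0.9 0" --pt "0 0 0 0 0.9 0" --pt "0 0 0 0 0.9 0" --pt "0 0 0 0 0 0"

```text
clock: 8.82
eef_pos: [624.5, 37.3, 117.2]
tool_rot: [-1.572, 0.002, -0.22]
force: [0.1, -0.1, -0.4]
width: 9.2
```

```bash
python3 - <<'E'
from h import *
go(626.7,37.9,8,-.2276)
c=calibration("wrist");np.save("cT.npy",c)
cv2.imwrite("pics/w3.png",get_image("wrist")[:,:,::-1])
E
```

```text
shift x,y,z [0.05  2.729 0.028] turn y 0.052 | now [624.5  37.3 117.2] [-1.572  0.002 -0.22 ] w 9.2 t 8.82
```

View pics/w3.png

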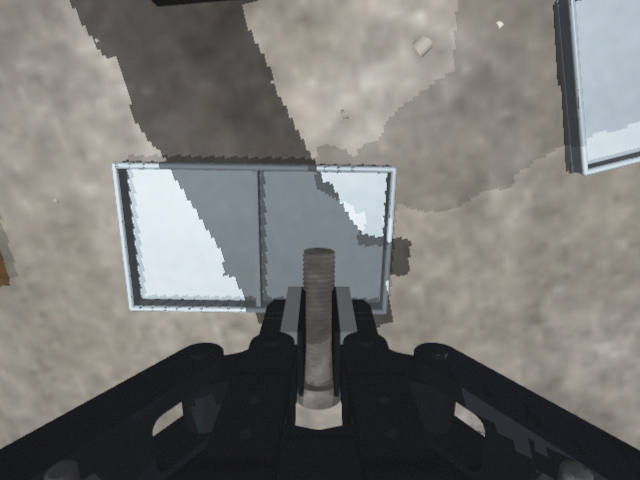

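Tray rim corners are at (113,165), (396,168), (390,311) and (131,311), with the divider near column 262. The bolt is hanging over the right bay.

```bash
python3 - <<'E'
from h import *
c=np.load("cT.npy",allow_pickle=True).item()
w=px2w(c,[(113,165),(396,168),(390,311),(131,311)],15)[:,:2];print(w.round(1).tolist(),w.mean(0),cv2.minAreaRect(w.astype(np.float32)))
d=w[1]-w[0]+w[2]-w[3];y=np.arctan2(-d[0],d[1]);print(y)
for s in(43,-43):print(w.mean(0)+s*np.array([-np.sin(y),np.cos(y)]))
E
```

```text
[[555.2, -73.2], [593.8, 91.6], [685.7, 72.1], [648.5, -95.5]] [620.78968756  -1.24711268] ((620.2977294921875, -1.2892303466796875), (171.74185180664062, 95.912353515625), 77.46649932861328)
-0.2242765526294359
[630.3529345  40.6759634]
[611.22644062 -43.17018876]
```

apply_moves --pt "0.04 0.5 0.1 0 0.05 0" --pt "0 0.7 0 0 0 0" --pt "0 0.7 0 0 0 0" --pt "0 0.5 0 0 0 0" --pt "0 0.25 0 0 0 0" --pt "0 0.13 0 0 0 0" --pt "0 0 0 0 0 0" --pt "0 0 0 0 0 0"

```text
clock: 9.88
eef_pos: [628.6, 40.6, 7.7]
tool_rot: [-1.57, -0.001, -0.23]
force: [0.4, -0.5, -0.3]
width: 9.7
```

apply_moves --pt "0 0.08 0 0 0 0" --pt "0 0 0 0 0 0" --pt "0 0 0 0 0 0"

```text
clock: 10.25
eef_pos: [628.4, 40.5, 4.0]
tool_rot: [-1.57, -0.001, -0.23]
force: [-0.0, 0.7, 2.0]
width: 9.2
```

apply_moves --pt "0 0 0 0 0 0" --pt "0 0 0 0 0 0" --pt "0 0 0 0 0 0" --pt "0 -0.2 0 0 0 0" --pt "0 -0.5 0 0 0 0" --pt "0 -0.8 0 0 0 0" --pt "0 -0.8 0 0 0 0" --pt "0 -0.6 0 0 0 0" --pt "0 0 0 0 0 0" --jaw -0.3

```text
clock: 11.38
eef_pos: [629.9, 40.7, 123.3]
tool_rot: [-1.569, -0.006, -0.23]
force: [0.2, 0.1, 0.7]
width: 29.6
```

```bash
python3 - <<'E'
from h import *
go(435,-130,120,-1.27)
cv2.imwrite("pics/w4.png",get_image("wrist")[120:460,80:560,::-1])
E
```

```text
shift x,y,z [-3.773  0.081 -5.265] turn y 7.451 | now [629.9  40.7 123.3] [-1.569 -0.006 -0.23 ] w 29.6 t 11.38
```

View pics/w4.png

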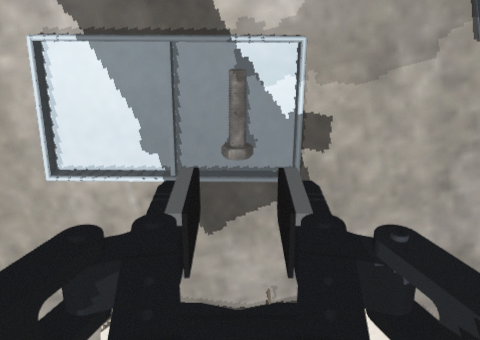

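The bolt lies in its bay, clear of the walls. Next is bolt A.

apply_moves --pt "-0.3 0 -0.42 0 0 0" --pt "-0.5 0 -0.7 0 0 0" --pt "-0.6 0 -0.85 0 0 0" --pt "-0.6 0 -0.85 0 0 0" --pt "-0.6 0 -0.85 0 0 0" --pt "-0.6 0 -0.85 0 0 0" --pt "-0.4 0.05 -0.5 0 0 0" --pt "-0.17 0.03 -0.25 0 0 0"

```text
clock: 12.42
eef_pos: [431.3, -131.2, 116.0]
tool_rot: [-1.571, 0.002, -0.231]
force: [0.1, 0.2, 0.1]
width: 30.2
```

apply_moves --pt "0 0 0 0 0.7 0" --pt "0 0 0 0 0.95 0" --pt "0 0 0 0 0.95 0" --pt "0 0 0 0 0.95 0" --pt "0 0 0 0 0.95 0" --pt "0 0 0 0 0.95 0" --pt "0 0 0 0 0.95 0" --pt "0 0 0 0 0.95 0" --pt "0 0 0 0 0.1 0" --pt "0 0 0 0 0 0"

```text
clock: 13.68
eef_pos: [433.4, -130.1, 116.3]
tool_rot: [-1.571, 0.0, -1.267]
force: [0.1, -0.0, 0.1]
width: 30.0
```

```bash
python3 - <<'E'
from h import *
go(439,-127,120,-1.27)
c=calibration("wrist");np.save("cA.npy",c);print(w2px(c,[439,-127,9]))
cv2.imwrite("pics/w5.png",get_image("wrist")[:,:,::-1])
E
```

```text
shift x,y,z [-0.031 -0.092  0.157] turn y 0.022 | now [ 433.4 -130.1  116.3] [-1.571  0.    -1.267] w 30.0 t 13.68
[[327.33340829 231.1729314 ]]
```

View pics/w5.png

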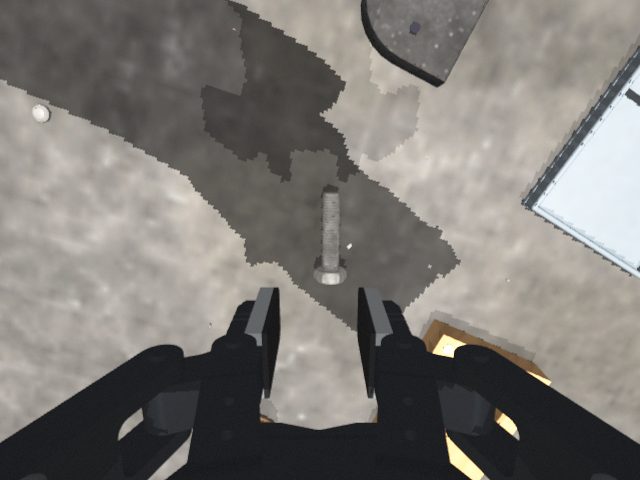

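Bolt A runs from tail (330,186) to head (330,284), parallel to the tool's x.

```bash
python3 - <<'E'
from h import *
c=np.load("cA.npy",allow_pickle=True).item()
w=px2w(c,[(330,186),(330,284)],8);d=w[1]-w[0];a=np.arctan2(d[1],d[0]);t=w[0]+d/np.linalg.norm(d)*26;print(w,np.linalg.norm(d),t,a)
go(t[0],t[1],0.8,a)
E
```

```text
[[ 431.78061871  -99.0387573     8.        ]
 [ 451.96523266 -161.48234742    8.        ]] 65.62484732533908 [ 439.77758913 -123.77837056    8.        ] -1.2581520661557768
shift x,y,z [-0.104  2.889  0.203] turn y -0.067 | now [ 433.3 -130.2  116.4] [-1.571  0.    -1.267] w 30.2 t 13.72
```

apply_moves --pt "-0.06 0.3 0.2 0 -0.06 0" --pt "0 0.8 0 0 0 0" --pt "0 0.7 0 0 0 0" --pt "0 0.6 0 0 0 0" --pt "0 0.3 0 0 0 0" --pt "0 0.15 0 0 0 0" --pt "0 0 0 0 0 0" --pt "0 0 0 0 0 0"

```text
clock: 14.72
eef_pos: [439.5, -123.8, 9.5]
tool_rot: [-1.572, 0.006, -1.261]
force: [0.3, -0.2, 0.4]
width: 30.0
```

apply_moves --pt "0 0.12 0 0 0 0" --pt "0 0.08 0 0 0 0" --pt "0 0 0 0 0 0" --pt "0 0 0 0 0 0"

```text
clock: 15.22
eef_pos: [439.5, -124.0, 1.9]
tool_rot: [-1.571, 0.006, -1.261]
force: [-0.2, 0.6, 0.1]
width: 29.8
```

apply_moves --pt "0 0 0 0 0 0" --pt "0 0 0 0 0 0" --pt "0 0 0 0 0 0" --pt "0 0 0 0 0 0" --pt "0 0 0 0 0 0" --pt "0 0 0 0 0 0" --jaw -1

```text
clock: 15.98
eef_pos: [439.5, -124.0, 1.9]
tool_rot: [-1.571, 0.006, -1.262]
force: [-0.4, 0.2, 5.2]
width: 9.5
```

apply_moves --pt "0 -0.2 0 0 0 0" --pt "0 -0.5 0 0 0 0" --pt "0 -0.8 0 0 0 0" --pt "0 -0.8 0 0 0 0" --pt "0 -0.7 0 0 0 0" --pt "0 0 0 0 0 0"

```text
clock: 16.73
eef_pos: [440.6, -124.7, 123.3]
tool_rot: [-1.569, 0.004, -1.261]
force: [-0.2, -0.5, -0.9]
width: 9.3
```

```bash
python3 - <<'E'
from h import *
go(609,-42,120,-.2243)
cv2.imwrite("pics/w6.png",get_image("wrist")[120:460,80:560,::-1])
E
```

```text
shift x,y,z [-0.686  0.082  4.64 ] turn y -7.424 | now [ 440.6 -124.7  123.3] [-1.569  0.004 -1.261] w 9.3 t 16.73
```

apply_moves --pt "-0.1 0 0.5 0 0 0" --pt "-0.13 0 0.9 0 0 0" --pt "-0.13 0 0.95 0 0 0" --pt "-0.13 0 0.95 0 0 0" --pt "-0.13 0.03 0.9 0 0 0" --pt "-0.07 0.03 0.44 0 0 0"

```text
clock: 17.52
eef_pos: [608.8, -39.9, 117.2]
tool_rot: [-1.573, 0.007, -1.259]
force: [0.5, 0.5, -0.6]
width: 9.2
```

apply_moves --pt "0 0 0 0 -0.7 0" --pt "0 0 0 0 -0.95 0" --pt "0 0 0 0 -0.95 0" --pt "0 0 0 0 -0.95 0" --pt "0 0 0 0 -0.95 0" --pt "0 0 0 0 -0.95 0" --pt "0 0 0 0 -0.95 0" --pt "0 0 0 0 -0.95 0" --pt "0 0 0 0 -0.07 0" --pt "0 0 0 0 0 0"

```text
clock: 18.77
eef_pos: [607.4, -41.8, 118.4]
tool_rot: [-1.566, 0.005, -0.228]
force: [0.3, -0.5, -0.3]
width: 9.5
```

```bash
python3 - <<'E'
from h import *
go(608,-42.5,5,-.2243)
cv2.imwrite("pics/w6.png",get_image("wrist")[120:460,80:560,::-1])
E
```

```text
shift x,y,z [ 0.019  2.835 -0.013] turn y -0.026 | now [607.4 -41.8 118.4] [-1.566  0.005 -0.228] w 9.5 t 18.77
```

View pics/w6.png

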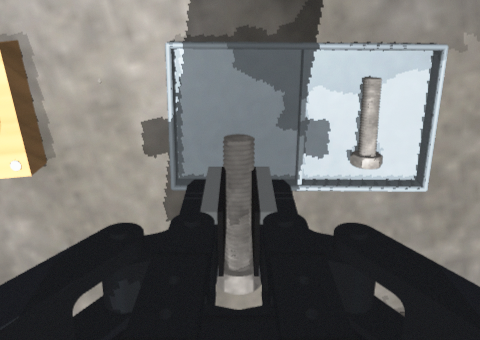

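The second bolt is held over the free left bay, and the first lies well inside its own bay.

apply_moves --pt "0.02 0.5 0 0 0 0" --pt "0 0.7 0 0 0 0" --pt "0 0.7 0 0 0 0" --pt "0 0.5 0 0 0 0" --pt "0 0.25 0 0 0 0" --pt "0 0.13 0 0 0 0" --pt "0 0.08 0 0 0 0" --pt "0 0 0 0 0 0" --pt "0 0 0 0 0 0"

```text
clock: 19.95
eef_pos: [608.9, -41.4, 5.5]
tool_rot: [-1.566, 0.003, -0.226]
force: [0.2, -0.2, -0.5]
width: 9.4
```

apply_moves --pt "0 0 0 0 0 0" --pt "0 0 0 0 0 0" --pt "0 0 0 0 0 0" --pt "0 -0.2 0 0 0 0" --pt "0 -0.5 0 0 0 0" --pt "0 -0.8 0 0 0 0" --pt "0 -0.8 0 0 0 0" --pt "0 -0.8 0 0 0 0" --pt "0 -0.4 0 0 0 0" --pt "0 0 0 0 0 0" --jaw -0.3

```text
clock: 21.2
eef_pos: [609.6, -42.1, 146.4]
tool_rot: [-1.565, 0.001, -0.225]
force: [-0.6, 0.7, -0.7]
width: 29.7
```

```bash
python3 - <<'E'
from h import *
go(433.4,-301.7,150,-1.694)
E
```

```text
shift x,y,z [-2.844 -0.089 -7.311] turn y 10.518 | now [609.6 -42.1 146.4] [-1.565e+00  1.000e-03 -2.250e-01] w 29.7 t 21.2
```

apply_moves --pt "-0.2 -0.05 -0.5 0 0 0" --pt "-0.38 -0.05 -0.95 0 0 0" --pt "-0.38 0 -0.98 0 0 0" --pt "-0.38 0 -0.98 0 0 0" --pt "-0.38 0 -0.98 0 0 0" --pt "-0.38 0 -0.98 0 0 0" --pt "-0.38 0 -0.98 0 0 0" --pt "-0.24 0 -0.65 0 0 0" --pt "-0.12 0 -0.31 0 0 0"

```text
clock: 22.32
eef_pos: [429.5, -303.6, 147.1]
tool_rot: [-1.566, 0.006, -0.23]
force: [0.4, 0.2, 0.7]
width: 29.8
```

apply_moves --pt "0 0 0 0 0.7 0" --pt "0 0 0 0 1 0" --pt "0 0 0 0 1 0" --pt "0 0 0 0 1 0" --pt "0 0 0 0 1 0" --pt "0 0 0 0 1 0" --pt "0 0 0 0 1 0" --pt "0 0 0 0 1 0" --pt "0 0 0 0 1 0" --pt "0 0 0 0 1 0" --pt "0 0 0 0 0.8 0" --pt "0 0 0 0 0 0" --jaw 1

```text
clock: 23.82
eef_pos: [432.2, -300.9, 147.2]
tool_rot: [-1.576, 0.005, -1.69]
force: [0.5, 0.1, -0.9]
width: 85.7
```

```bash
python3 - <<'E'
from h import *
go(433.4,-301.7,150,-1.694)
c=calibration("wrist");np.save("cC.npy",c);print(w2px(c,[433.4,-301.7,50]))
cv2.imwrite("pics/w7.png",get_image("wrist")[:,:,::-1])
E
```

```text
shift x,y,z [ 0.015 -0.071  0.031] turn y 0.03 | now [ 432.2 -300.9  147.2] [-1.576  0.005 -1.69 ] w 85.7 t 23.82
[[319.97508824 239.62281982]]
```

View pics/w7.png

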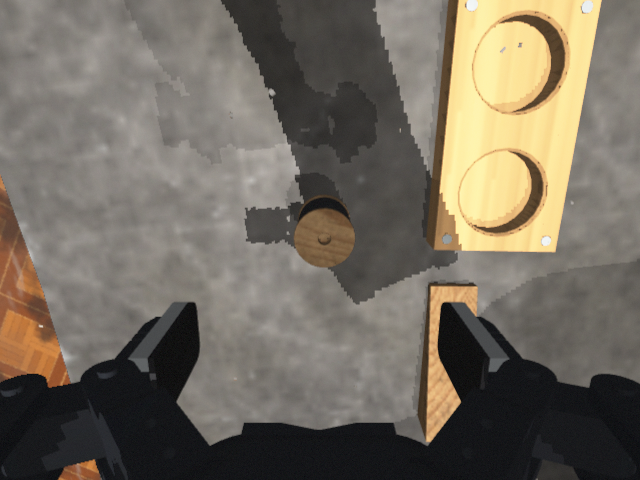

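The brown bobbin's top is centred at (325,239). The block's near well is at (503,192) and its far well at (520,62). The wedge's end at (428–478,283) is well clear of the grasp.

```bash
python3 - <<'E'
from h import *
c=np.load("cC.npy",allow_pickle=True).item()
b=px2w(c,[(325,239)],50)[0];print(b, px2w(c,[(503,192),(520,62)],22).round(1).tolist(), px2w(c,[(428,285),(478,285)],15).round(1).tolist())
W=px2w(c,[(459,192),(547,192),(503,149),(503,236)],22);print(W.round(1).tolist())
go(b[0],b[1],24,-1.694)
E
```

```text
[ 436.52203426 -301.66345232   50.        ] [[557.1, -291.2, 22.0], [567.0, -211.8, 22.0]] [[506.3, -355.2, 15.0], [542.4, -359.4, 15.0]]
[[528.1, -287.8, 22.0], [586.1, -294.7, 22.0], [557.0, -263.0, 22.0], [557.3, -321.9, 22.0]]
shift x,y,z [3.000e-03 3.083e+00 1.050e-01] turn y 0.036 | now [ 432.4 -301.   147.3] [-1.575  0.006 -1.689] w 85.2 t 23.88
```

apply_moves --pt "0 0.4 0.1 0 0 0" --pt "0 0.8 0 0 0 0" --pt "0 0.8 0 0 0 0" --pt "0 0.6 0 0 0 0" --pt "0 0.3 0 0 0 0" --pt "0 0.18 0 0 0 0" --pt "0 0 0 0 0 0" --pt "0 0 0 0 0 0"

```text
clock: 24.88
eef_pos: [436.8, -301.9, 25.4]
tool_rot: [-1.573, 0.004, -1.691]
force: [0.1, 0.3, -0.1]
width: 85.6
```

apply_moves --pt "0 0 0 0 0 0" --pt "0 0 0 0 0 0" --pt "0 0 0 0 0 0" --pt "0 0 0 0 0 0" --pt "0 0 0 0 0 0" --pt "0 0 0 0 0 0" --pt "0 0 0 0 0 0" --jaw -1

```text
clock: 25.75
eef_pos: [436.6, -301.6, 25.2]
tool_rot: [-1.573, 0.005, -1.692]
force: [-0.5, 0.5, 5.8]
width: 36.0
```

```bash
python3 - <<'E'
from h import *
go(557.0,-291.5,75,-1.694)
E
```

```text
shift x,y,z [-0.615 -1.244  2.958] turn y 0.016 | now [ 436.6 -301.6   25.2] [-1.573  0.005 -1.692] w 36.0 t 25.75
```

apply_moves --pt "0 -0.3 0 0 0 0" --pt "0 -0.7 0 0 0 0" --pt "0 -0.7 0 0 0 0" --pt "-0.06 0 0.4 0 0 0" --pt "-0.17 0 0.8 0 0 0" --pt "-0.17 0 0.8 0 0 0" --pt "-0.14 0 0.6 0 0 0" --pt "-0.07 0 0.36 0 0 0" --pt "0 0 0 0 0 0" --pt "0 0 0 0 0 0"

```text
clock: 27.0
eef_pos: [555.7, -292.3, 92.3]
tool_rot: [-1.575, 0.005, -1.693]
force: [0.7, -0.0, 1.0]
width: 36.1
```

```bash
python3 - <<'E'
from h import *
go(557.0,-291.5,29.5,-1.694)
E
```

```text
shift x,y,z [-0.024  1.569  0.03 ] turn y 0.007 | now [ 555.7 -292.3   92.3] [-1.575  0.005 -1.693] w 36.1 t 27.0
```

apply_moves --pt "-0.02 0.3 0.03 0 0 0" --pt "0 0.5 0 0 0 0" --pt "0 0.4 0 0 0 0" --pt "0 0.2 0 0 0 0" --pt "0 0.1 0 0 0 0" --pt "0 0 0 0 0 0" --pt "0 0 0 0 0 0"

```text
clock: 27.88
eef_pos: [558.5, -291.2, 33.0]
tool_rot: [-1.573, 0.004, -1.692]
force: [0.1, 1.0, 0.2]
width: 36.4
```

apply_moves --pt "0 0.06 0 0 0 0" --pt "0 0.03 0 0 0 0" --pt "0 0 0 0 0 0" --pt "0 0 0 0 0 0"

```text
clock: 28.38
eef_pos: [558.3, -291.0, 29.3]
tool_rot: [-1.573, 0.005, -1.692]
force: [-2.3, 0.4, 3.9]
width: 36.2
```

apply_moves --pt "0 0 0 0 0 0" --pt "0 0 0 0 0 0" --pt "0 0 0 0 0 0" --pt "0 -0.3 0 0 0 0" --pt "0 -0.7 0 0 0 0" --pt "0 -0.8 0 0 0 0" --pt "0 -0.8 0 0 0 0" --pt "0 -0.4 0 0 0 0" --pt "0 0 0 0 0 0" --jaw 0.5

```text
clock: 29.5
eef_pos: [559.0, -291.9, 150.0]
tool_rot: [-1.572, 0.004, -1.692]
force: [0.5, 0.4, -1.2]
width: 64.3
```

```bash
python3 - <<'E'
from h import *
go(452.8,143.2,150,-1.694)
E
```

```text
shift x,y,z [-1.0479e+01  1.0000e-03 -3.9460e+00] turn y 0.017 | now [ 559.  -291.9  150. ] [-1.572  0.004 -1.692] w 64.3 t 29.5
```

apply_moves --pt "-0.55 0 -0.21 0 0 0" --pt "-0.95 0 -0.36 0 0 0" --pt "-0.95 0 -0.36 0 0 0" --pt "-0.95 0 -0.36 0 0 0" --pt "-0.95 0 -0.36 0 0 0" --pt "-0.95 0 -0.36 0 0 0" --pt "-0.95 0 -0.36 0 0 0" --pt "-0.95 0 -0.36 0 0 0" --pt "-0.95 0 -0.36 0 0 0" --pt "-0.95 0 -0.36 0 0 0" --pt "-0.9 0 -0.33 0 0 0" --pt "-0.43 0 -0.17 0 0 0" --jaw 1

```text
clock: 31.0
eef_pos: [450.1, 143.9, 150.1]
tool_rot: [-1.577, 0.004, -1.688]
force: [-0.8, -0.5, 0.2]
width: 85.2
```

apply_moves --pt "0 0 0 0 0 0" --pt "0 0 0 0 0 0"

```text
clock: 31.25
eef_pos: [451.9, 140.5, 151.1]
tool_rot: [-1.574, 0.004, -1.693]
force: [-0.2, -0.7, -0.8]
width: 85.2
```

```bash
python3 - <<'E'
from h import *
c=calibration("wrist")
im=get_image("wrist")[:,:,::-1];h=cv2.cvtColor(im.copy(),cv2.COLOR_BGR2HSV)
print(w2px(c,[452.8,143.2,50]))
m=(h[...,0]>90)&(h[...,0]<115)&(h[...,1]>140)&(h[...,2]>90)
k=biggest(m)[0];e=cv2.minEnclosingCircle(k);print(e,cv2.fitEllipse(k),cv2.contourArea(k))
b=px2w(c,[cv2.fitEllipse(k)[0]],50)[0];print(b)
cv2.imwrite("pics/w8.png",im);go(b[0],b[1],24,-1.694)
E
```

```text
[[318.75480446 232.23548854]]
((323.1293029785156, 226.81292724609375), 30.00295066833496) ((323.1132507324219, 226.4322509765625), (57.19698715209961, 59.252994537353516), 85.04838562011719) 2660.5
[455.9363084  146.58396481  50.        ]
shift x,y,z [-0.169  3.181  0.077] turn y 0.004 | now [452.  140.2 151.2] [-1.574  0.004 -1.694] w 85.5 t 31.3
```

View pics/w8.png

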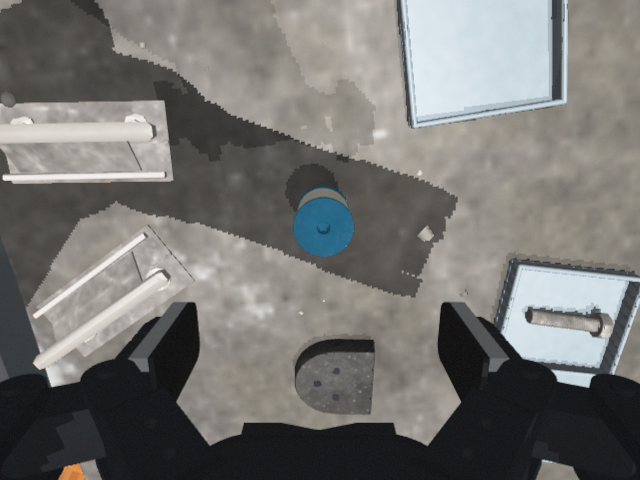

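The blue bobbin's top is centred at (323,227), nothing is near the jaws, and the bolt still lies in its bay.

apply_moves --pt "-0.17 0.4 0.08 0 0 0" --pt "0 0.8 0 0 0 0" --pt "0 0.8 0 0 0 0" --pt "0 0.6 0 0 0 0" --pt "0 0.35 0 0 0 0" --pt "0 0.23 0 0 0 0" --pt "0 0 0 0 0 0" --pt "0 0 0 0 0 0"

```text
clock: 32.3
eef_pos: [455.7, 148.3, 24.1]
tool_rot: [-1.574, 0.005, -1.692]
force: [-0.2, -0.8, 0.7]
width: 86.1
```

apply_moves --pt "0 0 0 0 0 0" --pt "0 0 0 0 0 0" --pt "0 0 0 0 0 0" --pt "0 0 0 0 0 0" --pt "0 0 0 0 0 0" --pt "0 0 0 0 0 0" --pt "0 0 0 0 0 0" --jaw -1

```text
clock: 33.17
eef_pos: [455.7, 148.8, 24.8]
tool_rot: [-1.573, 0.006, -1.691]
force: [-1.2, 0.1, 4.4]
width: 36.0
```

apply_moves --pt "0 -0.3 0 0 0 0" --pt "0 -0.7 0 0 0 0" --pt "0 -0.8 0 0 0 0" --pt "0 -0.8 0 0 0 0" --pt "0 -0.4 0 0 0 0" --pt "0 0 0 0 0 0"

```text
clock: 33.92
eef_pos: [456.3, 148.4, 145.0]
tool_rot: [-1.572, 0.006, -1.691]
force: [0.1, -0.4, -0.5]
width: 35.5
```

```bash
python3 - <<'E'
from h import *
go(567,-212,110,-1.694)
E
```

```text
shift x,y,z [8.614 0.876 3.829] turn y 0.021 | now [456.3 148.4 145. ] [-1.572  0.006 -1.691] w 35.5 t 33.92
```

apply_moves --pt "0.5 0 0.22 0 0 0" --pt "0.9 0 0.4 0 0 0" --pt "0.9 0 0.4 0 0 0" --pt "0.9 0 0.4 0 0 0" --pt "0.9 0 0.4 0 0 0" --pt "0.9 0 0.4 0 0 0" --pt "0.9 0 0.4 0 0 0" --pt "0.9 0 0.4 0 0 0" --pt "0.9 0.2 0.4 0 0 0" --pt "0.6 0.3 0.28 0 0 0" --pt "0.31 0.37 0.13 0 0 0" --pt "0 0 0 0 0 0"

```text
clock: 35.42
eef_pos: [564.8, -211.8, 105.0]
tool_rot: [-1.578, 0.006, -1.693]
force: [0.2, 0.2, 0.4]
width: 35.9
```

```bash
python3 - <<'E'
from h import *
go(567,-212,29.5,-1.694)
cv2.imwrite("pics/w9.png",get_image("wrist")[:,:,::-1])
E
```

```text
shift x,y,z [-0.003  1.888  0.055] turn y 0.007 | now [ 564.8 -211.8  105. ] [-1.578  0.006 -1.693] w 35.9 t 35.42
```

View pics/w9.png

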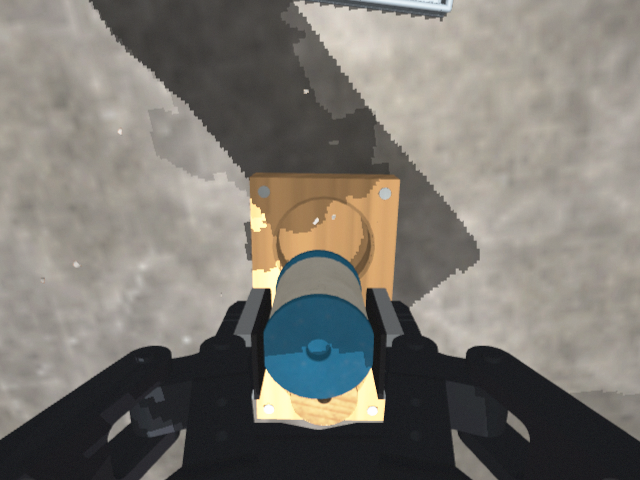

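The blue bobbin is held upright and in line with the free well at (324,235). The brown one's top is visible behind it at (322,405).

apply_moves --pt "0 0.3 0.04 0 0 0" --pt "0 0.6 0 0 0 0" --pt "0 0.5 0 0 0 0" --pt "0 0.3 0 0 0 0" --pt "0 0.13 0 0 0 0" --pt "0 0 0 0 0 0" --pt "0 0 0 0 0 0"

```text
clock: 36.35
eef_pos: [568.2, -212.3, 34.7]
tool_rot: [-1.573, 0.005, -1.692]
force: [-0.6, -0.1, -0.9]
width: 36.2
```

apply_moves --pt "0 0.08 0 0 0 0" --pt "0 0.05 0 0 0 0" --pt "0 0 0 0 0 0" --pt "0 0 0 0 0 0"

```text
clock: 36.85
eef_pos: [567.8, -211.9, 28.9]
tool_rot: [-1.574, 0.005, -1.692]
force: [-0.3, -0.3, -0.6]
width: 36.2
```

apply_moves --pt "0 0.03 0 0 0 0" --pt "0 0 0 0 0 0" --pt "0 0 0 0 0 0"

```text
clock: 37.22
eef_pos: [567.8, -212.0, 28.9]
tool_rot: [-1.573, 0.006, -1.692]
force: [-1.9, 1.1, 9.1]
width: 36.1
```

apply_moves --pt "0 0 0 0 0 0" --pt "0 0 0 0 0 0" --pt "0 0 0 0 0 0" --pt "0 -0.3 0 0 0 0" --pt "0 -0.7 0 0 0 0" --pt "0 -0.8 0 0 0 0" --pt "0 -0.8 0 0 0 0" --pt "0 -0.4 0 0 0 0" --pt "0 0 0 0 0 0" --jaw 0.5

```text
clock: 38.35
eef_pos: [568.6, -212.8, 148.7]
tool_rot: [-1.572, 0.005, -1.691]
force: [0.6, -0.0, 0.2]
width: 63.9
```

```bash
python3 - <<'E'
from h import *
# heel: from top view flat edge (478.5,35.5)-(472,-22.9), tip (413,8.3): x-axis points to -x world
v=np.array([478.5-472,35.5+22.9]);print("flank-axis",v/np.linalg.norm(v))
yaw=np.arctan2(-v[0],v[1]);print(yaw)
go(444,7,120,yaw)
E
```

```text
flank-axis [0.11061831 0.99386296]
-0.1108451557704427
shift x,y,z [-5.08   0.718 -3.755] turn y 11.18 | now [ 568.6 -212.8  148.7] [-1.572  0.005 -1.691] w 63.9 t 38.35
```

The blue bobbin is seated (9 N contact) and released. Now the heel.

apply_moves --pt "-0.5 0 -0.37 0 0 0" --pt "-0.75 0 -0.55 0 0 0" --pt "-0.75 0 -0.55 0 0 0" --pt "-0.75 0 -0.55 0 0 0" --pt "-0.75 0.2 -0.55 0 0 0" --pt "-0.75 0.3 -0.55 0 0 0" --pt "-0.53 0.1 -0.4 0 0 0" --pt "-0.3 0.1 -0.23 0 0 0" --pt "0 0 0 0 0 0" --jaw 1

```text
clock: 39.48
eef_pos: [442.9, 7.9, 120.5]
tool_rot: [-1.575, 0.005, -1.69]
force: [0.3, -0.8, 0.7]
width: 85.8
```

apply_moves --pt "0 0 0 0 -0.7 0" --pt "0 0 0 0 -1 0" --pt "0 0 0 0 -1 0" --pt "0 0 0 0 -1 0" --pt "0 0 0 0 -1 0" --pt "0 0 0 0 -1 0" --pt "0 0 0 0 -1 0" --pt "0 0 0 0 -1 0" --pt "0 0 0 0 -1 0" --pt "0 0 0 0 -1 0" --pt "0 0 0 0 -1 0" --pt "0 0 0 0 -0.62 0"

```text
clock: 40.98
eef_pos: [444.7, 5.7, 121.3]
tool_rot: [-1.566, 0.001, -0.11]
force: [1.3, -0.6, -1.8]
width: 85.4
```

apply_moves --pt "0 0 0 0 0 0" --pt "0 0 0 0 0 0"

```text
clock: 41.22
eef_pos: [444.0, 6.6, 121.2]
tool_rot: [-1.566, 0.002, -0.114]
force: [0.2, 0.2, -0.2]
width: 85.4
```

```bash
python3 - <<'E'
from h import *
go(444,7,120,-.111)
c=calibration("wrist");np.save("cH.npy",c);print(w2px(c,[444,7,18]))
cv2.imwrite("pics/w10.png",get_image("wrist")[:,:,::-1])
E
```

```text
shift x,y,z [-0.002  0.029  0.011] turn y -0.021 | now [444.    6.6 121.2] [-1.566  0.002 -0.114] w 85.4 t 41.23
[[318.41712773 234.82834989]]
```

View pics/w10.png

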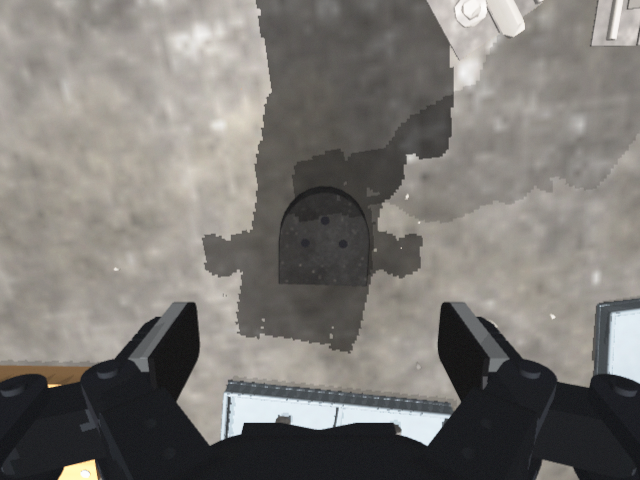

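The heel's top face has its flat edge from (279,283) to (366,286) and flanks at columns 279 and 370, centred between the jaws.

```bash
python3 - <<'E'
from h import *
c=np.load("cH.npy",allow_pickle=True).item()
w=px2w(c,[(279,283),(367,286),(279,245),(370,245),(324,190)],18)[:,:2];print(w.round(1).tolist())
v=w[1]-w[0];print(np.hypot(*v));yaw=np.arctan2(-v[0],v[1]);f=w[:2].mean(0);ax=np.array([-np.cos(yaw),-np.sin(yaw)]);t=f+24*ax;print(yaw,t)
go(t[0],t[1],0.5,yaw)
E
```

```text
[[473.5, -22.2], [482.1, 34.6], [447.8, -18.6], [454.4, 38.8], [416.1, 13.6]]
57.47259115295763
-0.15141986137882146 [454.08191041   9.83730576]
shift x,y,z [0.245 3.016 0.104] turn y 0.273 | now [443.9   6.8 121.1] [-1.566  0.003 -0.113] w 85.2 t 41.27
```

apply_moves --pt "0.24 0.4 0.1 0 0.27 0" --pt "0 0.8 0 0 0 0" --pt "0 0.8 0 0 0 0" --pt "0 0.5 0 0 0 0" --pt "0 0.3 0 0 0 0" --pt "0 0.2 0 0 0 0" --pt "0 0 0 0 0 0" --pt "0 0 0 0 0 0"

```text
clock: 42.28
eef_pos: [453.5, 10.9, 1.4]
tool_rot: [-1.566, 0.003, -0.149]
force: [0.4, -1.4, 0.2]
width: 85.3
```

```bash
python3 - <<'E'
from h import *
go(454,9.8,0,-.15)
E
```

```text
shift x,y,z [ 0.017  0.034 -0.025] turn y 0.008 | now [453.5  10.9   1.4] [-1.566  0.003 -0.149] w 85.3 t 42.27
```

apply_moves --pt "0 0 0 0 0 0" --pt "0 0 0 0 0 0" --pt "0 0 0 0 0 0" --pt "0 0 0 0 0 0" --pt "0 0 0 0 0 0" --pt "0 0 0 0 0 0" --jaw -1

```text
clock: 43.02
eef_pos: [453.6, 10.7, 2.3]
tool_rot: [-1.565, 0.002, -0.149]
force: [-1.2, -0.3, 12.6]
width: 56.0
```

apply_moves --pt "0 -0.1 0 0 0 0" --pt "0 -0.3 0 0 0 0" --pt "0 -0.5 0 0 0 0" --pt "0 -0.6 0 0 0 0" --pt "0 -0.6 0 0 0 0" --pt "0 -0.6 0 0 0 0" --pt "0 -0.3 0 0 0 0" --pt "0 0 0 0 0 0"

```text
clock: 44.02
eef_pos: [453.9, 10.5, 121.5]
tool_rot: [-1.566, 0.002, -0.148]
force: [-1.0, 0.4, -0.8]
width: 55.5
```

```bash
python3 - <<'E'
from h import *
go(566,262,120,0.03)
E
```

```text
shift x,y,z [1.842 0.038 6.632] turn y -1.277 | now [453.9  10.5 121.5] [-1.566  0.002 -0.148] w 55.5 t 44.02
```

apply_moves --pt "0.13 0 0.45 0 0 0" --pt "0.24 0 0.85 0 0 0" --pt "0.26 0 0.95 0 0 0" --pt "0.26 0 0.95 0 0 0" --pt "0.26 0 0.95 0 0 0" --pt "0.26 0 0.95 0 0 0" --pt "0.25 0 0.9 0 0 0" --pt "0.18 0 0.63 0 -0.6 0" --pt "0 0 0 0 -0.68 0" --pt "0 0 0 0 0 0" --pt "0 0 0 0 0 0"

```text
clock: 45.4
eef_pos: [565.3, 260.9, 121.5]
tool_rot: [-1.566, 0.004, 0.027]
force: [-0.6, 0.5, -0.5]
width: 55.9
```

```bash
python3 - <<'E'
from h import *
go(574,262,120,0.03)
c=calibration("wrist");np.save("cI.npy",c)
cv2.imwrite("pics/w11.png",get_image("wrist")[:,:,::-1])
E
```

```text
shift x,y,z [0.219 0.037 0.021] turn y -0.019 | now [565.3 260.9 121.5] [-1.566  0.004  0.027] w 55.9 t 45.4
```

View pics/w11.png

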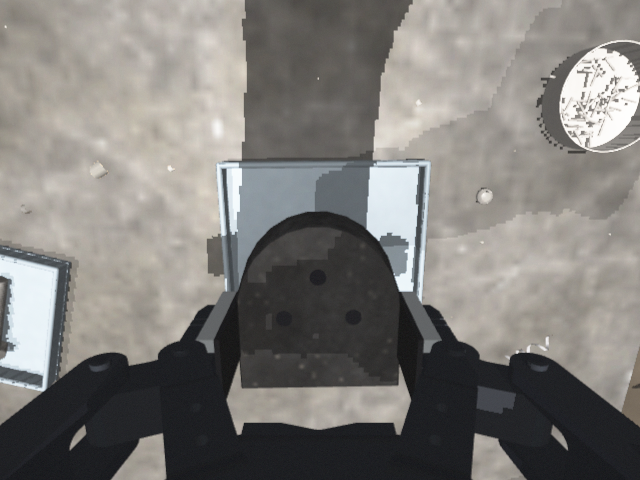

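The heel is held level. The tray's near rim corners show at (218,161) and (430,161), square to the tool.

```bash
python3 - <<'E'
from h import *
c=np.load("cI.npy",allow_pickle=True).item()
w=px2w(c,[(218,161),(430,161)],15)[:,:2];v=w[1]-w[0];yaw=np.arctan2(-v[0],v[1])
t=w.mean(0)+50*np.array([np.cos(yaw),np.sin(yaw)]);print(w,np.hypot(*v),yaw,t)
t=t+8*np.array([np.cos(yaw),np.sin(yaw)]);go(t[0],t[1],6,yaw)
E
```

```text
[[521.10321953 199.1862557 ]
 [517.53822487 327.78045933]] 128.64361000090472 0.027715726602266597 [569.30151939 264.86896644]
shift x,y,z [0.301 2.892 0.095] turn y -0.001 | now [565.4 261.  121.7] [-1.566  0.003  0.028] w 55.9 t 45.45
```

apply_moves --pt "0.3 0.2 0.09 0 0 0" --pt "0 0.6 0 0 0 0" --pt "0 0.7 0 0 0 0" --pt "0 0.6 0 0 0 0" --pt "0 0.4 0 0 0 0" --pt "0 0.2 0 0 0 0" --pt "0 0.1 0 0 0 0" --pt "0 0 0 0 0 0" --pt "0 0 0 0 0 0"

```text
clock: 46.58
eef_pos: [577.8, 266.4, 10.9]
tool_rot: [-1.565, 0.001, 0.03]
force: [-0.5, -0.4, -0.5]
width: 55.9
```

apply_moves --pt "0 0.07 0 0 0 0" --pt "0 0.05 0 0 0 0" --pt "0 0.03 0 0 0 0" --pt "0 0 0 0 0 0" --pt "0 0 0 0 0 0"

```text
clock: 47.2
eef_pos: [577.2, 266.4, 5.5]
tool_rot: [-1.565, 0.002, 0.03]
force: [-3.0, -0.5, 8.7]
width: 55.7
```

apply_moves --pt "0 0 0 0 0 0" --pt "0 0 0 0 0 0" --pt "0 0 0 0 0 0" --pt "0 -0.2 0 0 0 0" --pt "0 -0.5 0 0 0 0" --pt "0 -0.8 0 0 0 0" --pt "0 -0.8 0 0 0 0" --pt "0 -0.8 0 0 0 0" --pt "0 -0.8 0 0 0 0" --pt "0 -0.5 0 0 0 0" --jaw 0.6

```text
clock: 48.45
eef_pos: [578.5, 265.3, 183.3]
tool_rot: [-1.564, -0.001, 0.03]
force: [0.7, 0.7, -1.3]
width: 68.4
```

apply_moves --pt "-0.2 0 0.5 0 0 0" --pt "-0.5 -0.1 0.9 0 0 0" --pt "-0.5 -0.1 0.9 0 0 0" --pt "-0.5 0 0.9 0 0 0" --pt "-0.5 0 0.9 0 0 0" --pt "-0.5 0 0.9 0 0 0" --pt "-0.4 0 0.5 0 0 0" --pt "0 0 0 0 0 0" --pt "0 0 0 0 0 0"

```text
clock: 49.58
eef_pos: [447.0, 480.7, 188.9]
tool_rot: [-1.567, 0.003, 0.03]
force: [0.8, -0.6, -0.6]
width: 68.3
```

```bash
python3 - <<'E'
from h import *
a=get_image("top")[165:305,150:520,::-1];b=get_image("side")[140:390,170:480,::-1]
a=cv2.resize(a,(740,280),interpolation=cv2.INTER_CUBIC);b=cv2.resize(b,(397,320),interpolation=cv2.INTER_CUBIC)
o=np.zeros((600,740,3),np.uint8);o[:280]=a;o[280:,:397]=b;cv2.imwrite("pics/end.png",o);print(read_state()["clock"])
E
```

```text
49.675
```

View pics/end.png

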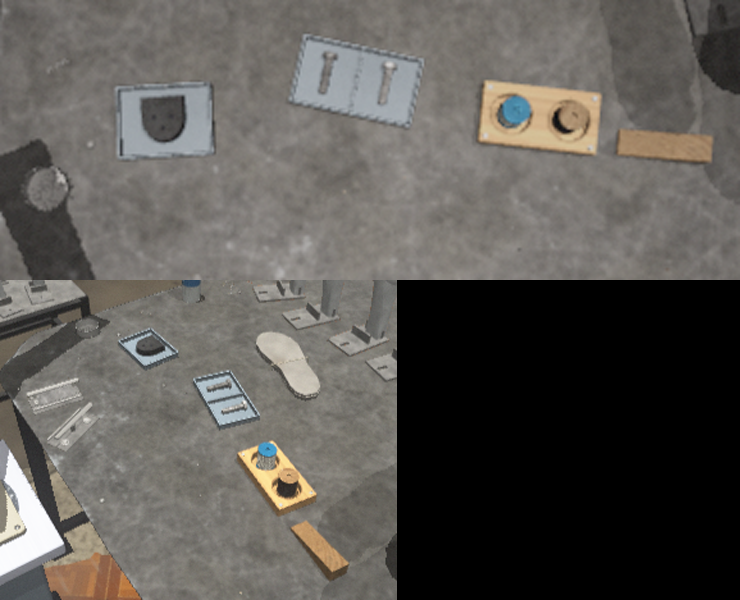

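The final top and side views show one bolt in each bay and both bobbins upright in their wells, with the heel flat in the plain tray with its three holes up, as before. The wedge and tin have not moved. I'm handing the job in.

```bash
python3 -c "
from cell import *
print(finish_job())"
```

```text
the job is handed in; nothing more can be done
None
```

All the parts are in their holders, and I handed the job in at about 50 s of the 112 s allowed. I worked in the order asked:

- **Bolts:** one lies flat in each bay of the divided tray, clear of the walls.
- **Bobbins:** one stands upright in each well. The brown one touched the well floor at about 4 N and the blue one at about 9 N before release.
- **Heel blank:** it lies flat in the plain tray, same way up as before, with about 9 N contact at the floor before release.

The last top and side pictures show everything in place, the wedge and tin where they were, and the gripper well clear. No force reading reported at the end of a move was above 13 N.

One reading disagreed: the finger opening read about 2–4 mm too small on every gripped part (9 mm on the 12 mm shank). No part slipped in the grip.

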